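# Load the printed bracket with offcuts for its proof test

## Task

Set up the load test of the black printed bracket: lay the steel bearing plate level and centred on the narrow raised pad in the middle of its bar, then pile every aluminium offcut that is on the desk on the plate as one single free-standing tower, one on top of another, each lying flat and centred over the pad. When the tower stands by itself, press the timer's start button fully down, and leave the tower standing and the mug, tape and stapler where they are.

Things in the scene. Friction and masses are not known exactly. Their poses are not given: they have to be found in the camera images.
- bracket: the black printed bracket under test, fixed to the desk: a straight bar 220 mm long (along its y) and 34 mm wide (x), top at 60 mm, standing on a web with a 90 x 30 mm foot near each end; origin on the desk under its middle, z up
- pad (a point): centre of the top of the narrow raised pad in the middle of the bracket's bar: 34 mm (bracket's x) by 60 mm (y), 72 mm above the desk; axes as the bracket
- plate: loose bright steel bearing plate, 96 mm (x) x 62 mm (y) x 14 mm thick, 0.55 kg, lies flat, either face up; origin at its centre (7 mm above its underside)
- offcut_a: loose aluminium offcut (may be absent), 371 g, sides parallel to x and 56 mm apart (grip along y), ends askew: corners (x, y) (-41, -28) (43, -28) (35, 28) (-45, 28) mm; the largest; the top face rises at 5.1 deg towards +x (26 to 34 mm thick). Origin: centre of mass, 15.0 mm above the flat underside and as far below the top face; z up. Starts upright
- offcut_b: loose aluminium offcut (may be absent), 257 g, sides parallel to x and 50 mm apart (grip along y), ends askew: corners (x, y) (-39, -26) (29, -26) (39, 24) (-29, 24) mm; the top face rises at 6.8 deg towards +y (25 to 31 mm thick). Origin: centre of mass, 14.1 mm above the flat underside and as far below the top face; z up. Starts upright
- offcut_c: loose aluminium offcut (may be absent), 255 g, sides parallel to x and 46 mm apart (grip along y), ends askew: corners (x, y) (-32, -23) (44, -23) (36, 23) (-40, 23) mm; the top face rises at 6.8 deg towards -x (22 to 32 mm thick). Origin: centre of mass, 13.6 mm above the flat underside and as far below the top face; z up. Starts upright
- offcut_d: loose aluminium offcut (may be absent), 238 g, sides parallel to x and 52 mm apart (grip along y), ends askew: corners (x, y) (-35, -26) (27, -26) (35, 26) (-29, 26) mm; short; the top face rises at 4.6 deg towards +x and 4.6 deg towards -y (23 to 32 mm thick). Origin: centre of mass, 13.5 mm above the flat underside and as far below the top face; z up. Starts upright
- offcut_e: loose aluminium offcut (may be absent), 197 g, sides parallel to x and 46 mm apart (grip along y), ends askew: corners (x, y) (-34, -23) (28, -23) (34, 23) (-26, 23) mm; the roof-shaped one: sides 20 mm high, two faces rise at 27.5 deg to a ridge along x; nothing stands on the ridge. Origin: centre of mass, 13.2 mm above the flat underside, 18.8 mm below the ridge; z up. Starts upright
- timer: white timer box 75 x 75 x 30 mm, fixed to the desk, with the start button on top in the middle; origin centre of its underside
- start_top (a point): centre of the top of the timer's grey start button (28 mm across, in a black collar 12 mm high): 52 mm above the desk when up
- start (a joint): travel of the start button: 0 up, 0.006 m fully down (about 4 N); it springs back up
- mug: white mug, 80 mm across, 90 mm high, a bystander; origin centre of its underside
- tape: roll of tape lying flat, 90 mm across, 24 mm high, a bystander; origin centre of its underside
- stapler: stapler 140 x 34 x 51 mm, a bystander; origin centre of its underside

How it is judged:
By the outcome, as a careful person would: the job done as asked, in the order asked, and still so for the second after the job is handed in, with the robot touching nothing.
Of offcut_a, offcut_b, offcut_c, offcut_d, offcut_e only 3 to 4 are there at a start; the rules pass over those that are not, and their reading is None.
At some moment in a run one of offcut_a, offcut_b, offcut_c, offcut_d, offcut_e may be knocked a few centimetres aside while the robot is not near it.
Once in a run the grip may slacken for a moment while it holds something.
It also fails if it takes over 210 s, if anything falls off the work surface, if the arm or the gripper's body presses on something with over 40 N, if the wrist force passes 120 N, or if a joint passes its speed limit or range.

## Robot

A 7-joint arm with a two-finger parallel gripper is mounted at the origin on the work surface. World frame = base frame: x ahead of the robot, y to its left, z up, the work surface at z = 0. Lengths are in m, angles in rad, forces in N, time in s.
With the tool pointing down it reaches from about 0.425 to 1.025 m from the base axis. Payload 9.4 kg.
Tool frame: the origin (TCP) lies midway between the tips of the shut fingers; the grasp point (between the pads) lies 19 mm behind it; z points along the fingers, y is the line along which they close (so a half turn about z gives the same grasp; the last joint's range is limited). The gripper opens to 93 mm and grips with 3 to 60 N. Pads are 15 mm wide; open, the fingers measure 128 mm over their backs; the gripper's body (75 mm by 188 mm) begins 65 mm behind the grasp point.
Start: joints at [-1.416, 0.599, -0.003, 1.599, 0.002, 0.943, -0.08], TCP at [0.167, 0.706, 0.219] pointing down, gripper open.
Joint ranges: [-2.57, 2.57], [-0.35, 1.97], [-1.29, 1.29], [0.11, 2.56], [-1.05, 4.19], [0.11, 1.86], [-2.63, 2.63]. Speed limits (rad/s): [2.22, 2.22, 3.01, 3.01, 3.14, 3.14, 3.14].

## Interface

Orientations are given as a rotation vector (axis times angle).
In Python, from station import robot gives the robot as it stands.
- The arm moves only by the tool hand_motion, called as a command line: name --argument value ..., lists and objects as JSON in quotes. Schema: {"type":"object","properties":{"rows":{"type":"array","items":{"type":"number"},"minItems":7,"maxItems":84},"grip_n":{"type":"number"},"only":{"type":"string"},"quiet":{"type":"boolean"},"lines":{"type":"string"}},"required":["rows"],"additionalProperties":false}. rows is one flat list of numbers that holds 1 to 12 rows one after another, with no inner brackets; each row has 7 numbers: dx, dy, dz in m, then a rotation vector rx, ry, rz in rad, then the finger opening in m; each row is the pose to reach, as a shift and turn from the pose commanded when the call began, along the tool's axes at that moment; what a row does not reach only later rows make up. A row lasts 1/8 s, in which the tool goes at most 0.0625 m and 0.188 rad, less where a joint would pass 70% of its speed; a pose out of reach is approached as far as the arm can. The fingers move at their own pace and stop on an object; grip_n is the grip in N (left out, the last holds). Time passes only in rows, so rows that do not move let the fingers close. The tool returns the time, the measured TCP pose, the force, the opening and the grip force at its end. only (a regular expression) keeps the lines of the reply that match it, lines (a string "A,B") keeps lines A to B, and quiet returns only ok. Input that does not fit is refused with a message, and nothing moves.
- robot.sense(): the state, without advancing time (a new reading comes with each control period).
- robot.snapshot(name): name is "side" or "top" or "wrist"; returns the picture (384x512x3 uint8, blue, green, red); there is no depth.
- robot.get_calibration(name): a dict with "camera_matrix" (3x3 intrinsics, pixels), "xyz" and "attitude" of the camera in the world. Camera axes: x right, y down, z forward; pixel columns grow to the right and rows downward; lengths in m; the calibration is good to about 2 mm. A picture is of the moment at which its call begins: read the wrist's pose just before it. get_calibration takes no time and is no camera call; for the wrist camera it gives the pose at the moment of the call.
- robot.close_job(): hands the job in; it is judged then, once.
The state is a dict: "time_s": time; "joint_pos": joint angles; "qd": joint speeds; "effort": joint torques, N m; "tool_pos": TCP position; "ee_rot": TCP orientation; "contact_force": force on the tool from outside, world axes, zero at the start; "moment": the same for the moment, N m; "finger_gap": finger opening in m; "gripper_force": force on a finger pad.
Only numpy, scipy, OpenCV 4.12 (cv2) and the standard library are available. Lean on these libraries where they do the work, as an engineer would, in place of code of your own. Each camera call takes 0.05 s, during which the arm holds its last target. There are 200 camera calls.

## Working session

There is one attempt and no reset: what is moved stays moved. The work goes in short steps, Python scripts to look and compute and a tool call to move; the robot and the scene stay as the last step left them, time stands still between calls to the robot, and variables do not carry over. Pictures are saved under pics/ and viewed, at most 14 in all, crops included, and the job is handed in when it is done.

```bash
ls; mkdir -p pics
```

Run:
```python
from station import robot
import cv2,numpy as np
s=robot.sense();print(s)
for n in("side","top"):
    cv2.imwrite(f"pics/{n}0.png",robot.snapshot(n)); c=robot.get_calibration(n);print(n,c)
print(robot.get_calibration("wrist"))
```

```text
pics
station.py
{'time_s': 0.0, 'joint_pos': array([-1.41571459,  0.60013631, -0.00258877,  1.60013012,  0.00178382,
        0.94288434, -0.07979249]), 'qd': array([-0.00057279,  0.00076753,  0.00127843,  0.00088689, -0.00013254,
       -0.0018475 ,  0.00021835]), 'effort': array([-7.49106130e-05, -7.65073085e+01,  1.49725355e+00, -2.52358782e+01,
       -5.24782017e-02,  1.68855482e-02,  1.53055012e-04]), 'tool_pos': array([0.16641417, 0.70514009, 0.21775113]), 'ee_rot': array([-3.63111739e-01, -3.12045988e+00,  2.44102829e-03]), 'contact_force': array([ 0.34569749, -0.26900148, -0.03143623]), 'moment': array([0.00910755, 0.03882821, 0.03984278]), 'gripper_force': 0.0, 'finger_gap': 0.09333164641218085}
side {'camera_matrix': array([[449.40534108,   0.        , 255.20993701],
       [  0.        , 449.40534108, 188.22300665],
       [  0.        ,   0.        ,   1.        ]]), 'xyz': array([ 1.20060722, -0.98275714,  1.11702727]), 'attitude': array([-2.26489789, -0.67057149,  0.30560543])}
top {'camera_matrix': array([[451.62953049,   0.        , 257.72492572],
       [  0.        , 451.62953049, 197.55774204],
       [  0.        ,   0.        ,   1.        ]]), 'xyz': array([ 0.34040425, -0.08189232,  1.61136902]), 'attitude': array([-2.15016608,  2.11827344, -0.20589156])}
{'camera_matrix': array([[332.8455728 ,   0.        , 254.1950629 ],
       [  0.        , 332.8455728 , 193.12765427],
       [  0.        ,   0.        ,   1.        ]]), 'xyz': array([0.10112464, 0.72156748, 0.38362221]), 'attitude': array([2.30406963, 1.8258818 , 0.22304901])}
```
View pics/top0.png

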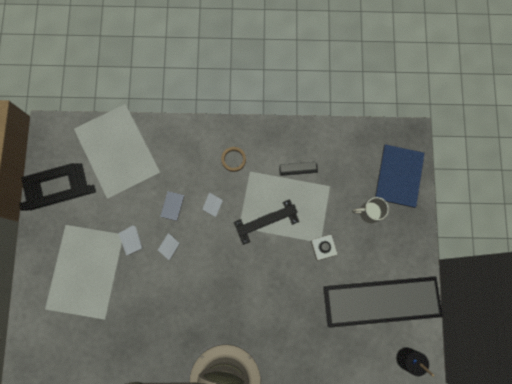

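View pics/side0.png

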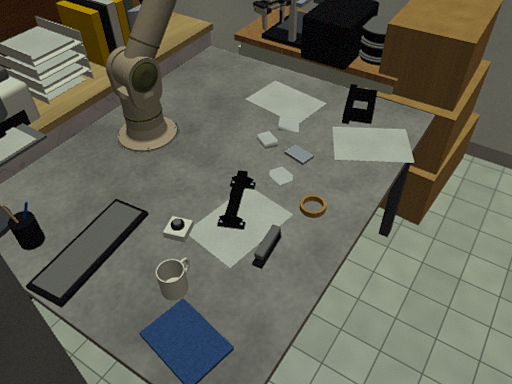

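Create h.py:
```python
import numpy as np,cv2
from scipy.spatial.transform import Rotation as R
def cam(c):
    return np.array(c["camera_matrix"]),np.array(c["xyz"]),R.from_rotvec(c["attitude"]).as_matrix()
def proj(c,P):
    K,t,A=cam(c);q=(np.atleast_2d(P)-t)@A;q=q@K.T;return q[:,:2]/q[:,2:]
def unproj(c,uv,z):
    K,t,A=cam(c);uv=np.atleast_2d(uv).astype(float)
    d=np.c_[uv,np.ones(len(uv))]@np.linalg.inv(K).T@A.T
    return t+d*((z-t[2])/d[:,2])[:,None]
def big(im,u0,v0,u1,v1,s):
    return cv2.resize(im[v0:v1,u0:u1],None,fx=s,fy=s,interpolation=cv2.INTER_CUBIC)
```

Run:
```python
from station import robot
from h import *
c=robot.get_calibration("top");w=robot.get_calibration("wrist")
print(proj(c,[[0,0,0],[.167,.706,.219],[.1,.72,.38]]))
pts=dict(i1=(130,240,.03),i2=(168,247,.03),i3=(213,204,.03),plate=(172,206,.014),bracket=(268,220,.06),timer=(324,247,.05),tape=(233,159,.02),stap=(298,168,.05),mug=(376,210,.09))
for k,(u,v,z) in pts.items(): print(k,unproj(c,[u,v],z)[0].round(3))
im=cv2.imread("pics/top0.png")
a=big(im,100,180,240,270,5.7);cv2.imwrite("pics/t1.png",a);print(a.shape)
```

```text
[[224.83738098 381.13637242]
 [-17.86743111 335.1437395 ]
 [-63.26874675 369.85862671]]
i1 [0.468 0.341 0.03 ]
i2 [0.446 0.208 0.03 ]
i3 [0.6   0.056 0.03 ]
plate [0.593 0.204 0.014]
bracket [ 0.542 -0.138  0.06 ]
timer [ 0.453 -0.333  0.05 ]
tape [ 0.769 -0.01   0.02 ]
stap [ 0.732 -0.244  0.05 ]
mug [ 0.578 -0.506  0.09 ]
(513, 798, 3)
```

View pics/t1.png

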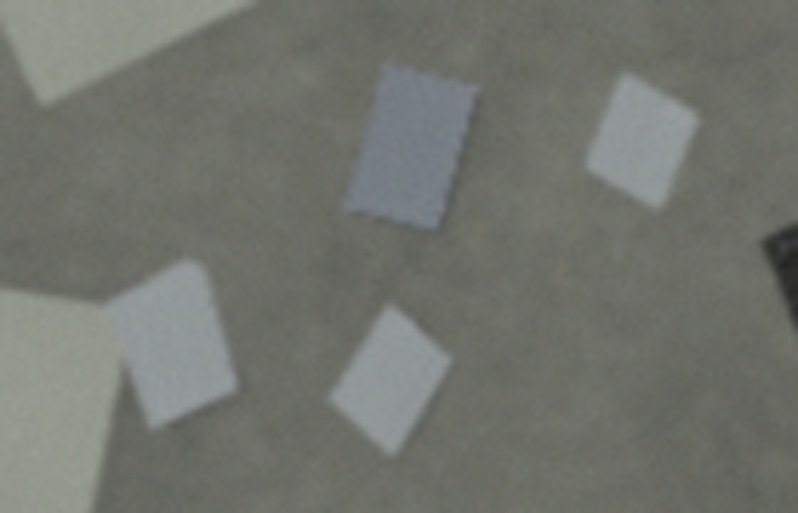

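Add to h.py:
```python
def goto(x,y,z,yaw=None,s=None):
    """tool-axis shift to bring measured TCP to x,y,z pointing down, closing line at world angle yaw (rad)"""
    from station import robot
    s=s or robot.sense();A=R.from_rotvec(s["ee_rot"]).as_matrix()
    d=A.T@(np.array([x,y,z])-s["tool_pos"])
    if yaw is None: yaw=np.arctan2(A[1,1],A[0,1])
    rs=[]
    for k in(0,np.pi):
        Y=np.array([np.cos(yaw+k),np.sin(yaw+k),0]);Z=np.array([0,0,-1.]);G=np.c_[np.cross(Y,Z),Y,Z]
        rs.append(R.from_matrix(A.T@G).as_rotvec())
    rs.sort(key=np.linalg.norm)
    print("t",s["time_s"],"tcp",s["tool_pos"].round(4),"j",s["joint_pos"].round(2),"yaw",round(np.arctan2(A[1,1],A[0,1]),3),"gap",round(s["finger_gap"],4),"F",s["contact_force"].round(1))
    print("D",d.round(4),"rot",rs[0].round(3),"alt",rs[1].round(3))
```

```bash
python3 -c "
from h import *
goto(.5,.22,.40)"
```

```text
t 0.1 tcp [0.1665 0.7052 0.2178] j [-1.42  0.6  -0.    1.6   0.    0.94 -0.08] yaw 1.339 gap 0.0931 F [ 0.  -0.2 -0.3]
D [-0.4361 -0.3959 -0.1815] rot [-0.001  0.     0.   ] alt [-0.000e+00 -2.000e-03 -3.142e+00]
```

hand_motion --rows '[-0.436,-0.396,-0.18,0,0,0,0.093,-0.436,-0.396,-0.18,0,0,0,0.093,-0.436,-0.396,-0.18,0,0,0,0.093,-0.436,-0.396,-0.18,0,0,0,0.093,-0.436,-0.396,-0.18,0,0,0,0.093,-0.436,-0.396,-0.18,0,0,0,0.093,-0.436,-0.396,-0.18,0,0,0,0.093,-0.436,-0.396,-0.18,0,0,0,0.093,-0.436,-0.396,-0.18,0,0,0,0.093,-0.436,-0.396,-0.18,0,0,0,0.093,-0.436,-0.396,-0.18,0,0,0,0.093,-0.436,-0.396,-0.18,0,0,0,0.093]' --grip_n 20

```text
time_s: 1.6
tool_pos: [0.4994, 0.2205, 0.3982]
ee_rot: [-0.363, -3.12, 0.0]
contact_force: [-0.3, -0.4, 0.7]
finger_gap: 0.0932
gripper_force: 0.0
```

Run:
```python
from h import *
from station import robot
goto(.5,.22,.40)
c=robot.get_calibration("wrist");im=robot.snapshot("wrist");cv2.imwrite("pics/w1.png",im)
import pickle;pickle.dump(c,open("w1.pkl","wb"))
print(c["xyz"],proj(c,[[.468,.341,.03],[.446,.208,.03],[.6,.056,.03],[.593,.204,.014],[.542,-.138,.06]]))
```

```text
t 1.6 tcp [0.4994 0.2205 0.3982] j [-0.64  0.21  0.15  1.78 -0.04  1.15  0.86] yaw 1.339 gap 0.0932 F [-0.3 -0.4  0.7]
D [-0.0007 -0.0003 -0.0018] rot [-0.    -0.001 -0.   ] alt [-1.000e-03  0.000e+00  3.142e+00]
[0.43414443 0.23661561 0.56403154] [[324.34746428 116.10333896]
 [238.36890423 121.98115986]
 [173.45814457 232.715922  ]
 [257.03018978 207.17308374]
 [ 42.97203442 232.27071331]]
```

View pics/w1.png

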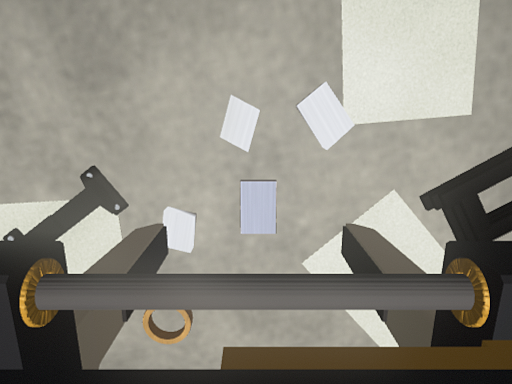

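Add to h.py:
```python
from scipy.optimize import minimize
T=lambda a:np.tan(np.radians(a))
OFF=dict(a=([(-41,-28),(43,-28),(35,28),(-45,28)],15.0,(T(5.1),0)),
 b=([(-39,-26),(29,-26),(39,24),(-29,24)],14.1,(0,T(6.8))),
 c=([(-32,-23),(44,-23),(36,23),(-40,23)],13.6,(-T(6.8),0)),
 d=([(-35,-26),(27,-26),(35,26),(-29,26)],13.5,(T(4.6),-T(4.6))),
 e=([(-34,-23),(28,-23),(34,23),(-26,23)],13.2,None),
 p=([(-48,-31),(48,-31),(48,31),(-48,31)],7.0,(0,0)))
def verts(n):
    """3D vertices, underside at z=0, m"""
    P,zc,s=OFF[n];P=np.array(P,float);b=np.c_[P,np.zeros(4)]
    if s is None:
        t=np.c_[P,np.full(4,20.)];r=[[(P[0,0]+P[3,0])/2,0,32],[(P[1,0]+P[2,0])/2,0,32]];return np.r_[b,t,r]/1000
    return np.r_[b,np.c_[P,2*zc+P@np.array(s)]]/1000
def sil(n,c,q,z0=0,S=4):
    x,y,w=q;V=verts(n);r=V@R.from_euler("z",w).as_matrix().T+[x,y,z0]
    return cv2.convexHull(np.float32(proj(c,r)))
def iou(n,c,q,m,z0,S,o):
    h=sil(n,c,q,z0);k=np.zeros_like(m);cv2.fillConvexPoly(k,np.int32(np.round((h-o+.5)*S*16)),255,shift=4)
    return (np.minimum(m,k)>127).sum()/max(1,(np.maximum(m,k)>127).sum())
def fit(n,c,mask,z0=0,S=4,x0=None):
    """fit pose to a blob mask; returns iou,x,y,yaw list sorted over start yaws"""
    ys,xs=np.nonzero(mask);o=np.array([xs.min()-12,ys.min()-12]);e=np.array([xs.max()+13,ys.max()+13])
    o=np.maximum(o,0);m=cv2.resize(mask[o[1]:e[1],o[0]:e[0]],None,fx=S,fy=S,interpolation=cv2.INTER_LINEAR)
    ctr=unproj(c,[xs.mean(),ys.mean()],z0+OFF[n][1]/1000)[0];out=[]
    for w in np.arange(0,2*np.pi,np.pi/8) if x0 is None else [x0]:
        i=np.array([ctr[0],ctr[1],w]);sm=np.array([i,i+[.008,0,0],i+[0,.008,0],i+[0,0,.3]])
        r=minimize(lambda q:-iou(n,c,q,m,z0,S,o),i,method="Nelder-Mead",options=dict(initial_simplex=sm,xatol=1e-4,fatol=1e-4,maxiter=150))
        out.append((round(-r.fun,4),*r.x.round(4)))
    return sorted(out)[::-1]
def blobs(im,lo,hi=None):
    pass
```

Run:
```python
from h import *
im=cv2.imread("pics/w1.png")
for n,p in dict(i1=(326,118),i2=(240,122),i3=(180,230),plate=(258,210),paper=(380,50),desk=(200,60),paper2=(350,260),pl=(30,225),pp=(140,220)).items(): print(n,im[p[1]-2:p[1]+3,p[0]-2:p[0]+3].mean((0,1)).round())
```

```text
i1 [231. 227. 225.]
i2 [230. 226. 224.]
i3 [231. 226. 224.]
plate [210. 192. 187.]
paper [216. 226. 225.]
desk [153. 165. 168.]
paper2 [54. 58. 58.]
pl [202. 217. 215.]
pp [152. 164. 167.]
```

Add to h.py:
```python
def metal(im,amin=300):
    f=cv2.GaussianBlur(im,(3,3),0).astype(int);m=np.uint8((f[:,:,0]-f[:,:,2]>-4)&(f[:,:,0]>90))*255
    m=cv2.morphologyEx(m,cv2.MORPH_OPEN,np.ones((3,3)))
    k,l,st,ce=cv2.connectedComponentsWithStats(m)
    return [(np.uint8(l==i)*255,st[i],ce[i]) for i in range(1,k) if st[i,4]>amin]
```

Run:
```python
from h import *
import pickle
c=pickle.load(open("w1.pkl","rb"));im=cv2.imread("pics/w1.png")
for m,st,ce in metal(im):
    print(st,ce.round(1))
    if st[4]>5000 or ce[1]>260: continue
    for n in OFF:
        f=fit(n,c,m);print("  ",n,f[0],f[1] if abs(f[1][3]-f[0][3])>.3 else f[2], end="")
    print()
```

```text
[ 297   82   57   67 2103] [324.9 115.4]
   a (np.float64(0.9822), np.float64(0.4692), np.float64(0.3443), np.float64(6.6671)) (np.float64(0.9822), np.float64(0.4692), np.float64(0.3443), np.float64(0.3837))   b (np.float64(0.7476), np.float64(0.4655), np.float64(0.3454), np.float64(0.4228)) (np.float64(0.7465), np.float64(0.4658), np.float64(0.3454), np.float64(0.4342))   c (np.float64(0.7832), np.float64(0.4668), np.float64(0.3477), np.float64(3.5017)) (np.float64(0.7823), np.float64(0.467), np.float64(0.3488), np.float64(3.5292))   d (np.float64(0.7111), np.float64(0.4644), np.float64(0.3439), np.float64(3.562)) (np.float64(0.71), np.float64(0.4654), np.float64(0.3449), np.float64(0.375))   e (np.float64(0.6002), np.float64(0.4655), np.float64(0.3495), np.float64(3.5626)) (np.float64(0.5999), np.float64(0.4589), np.float64(0.3427), np.float64(0.5451))   p (np.float64(0.8633), np.float64(0.4714), np.float64(0.3469), np.float64(6.6735)) (np.float64(0.8633), np.float64(0.4714), np.float64(0.3469), np.float64(3.5319))
[ 221   96   38   55 1389] [239.4 123. ]
   a (np.float64(0.73), np
[... 2341 characters left out ...]
 np.float64(0.062), np.float64(5.9637))   c (np.float64(0.8283), np.float64(0.5997), np.float64(0.0635), np.float64(-0.2676)) (np.float64(0.8282), np.float64(0.5997), np.float64(0.0635), np.float64(-0.2677))   d (np.float64(0.9077), np.float64(0.601), np.float64(0.061), np.float64(2.7706)) (np.float64(0.9076), np.float64(0.6008), np.float64(0.061), np.float64(2.7697))   e (np.float64(0.9026), np.float64(0.6007), np.float64(0.0629), np.float64(-0.3187)) (np.float64(0.9025), np.float64(0.601), np.float64(0.063), np.float64(5.959))   p (np.float64(0.6179), np.float64(0.6083), np.float64(0.0832), np.float64(4.5358)) (np.float64(0.6179), np.float64(0.6083), np.float64(0.0832), np.float64(1.3942))
```

```bash
python3 -c "
from h import *
goto(.65,.05,.17)"
```

```text
t 1.65 tcp [0.4991 0.2211 0.3981] j [-0.64  0.21  0.15  1.78 -0.04  1.15  0.86] yaw 1.341 gap 0.0929 F [-0.7 -0.3 -0. ]
D [-0.1862 -0.1321  0.2279] rot [-0.    -0.001 -0.   ] alt [-2.000e-03  0.000e+00  3.142e+00]
```

Create shot.py:
```python
import sys,pickle
from h import *
from station import robot
n=sys.argv[1];c=robot.get_calibration("wrist");im=robot.snapshot("wrist");cv2.imwrite(f"pics/{n}.png",im);pickle.dump(c,open(n+".pkl","wb"))
cand=sys.argv[2] if len(sys.argv)>2 else ""
for m,st,ce in metal(im,500):
    g=unproj(c,ce,.015)[0];print(st,g.round(3))
    if st[4]>30000 or st[0]<2 or st[1]<2 or st[0]+st[2]>510 or np.hypot(*g[:2])>.8: continue
    for k in cand:
        f=fit(k,c,m);o=[];
        for r in f:
            if all(abs((r[3]-q[3]+np.pi)%(2*np.pi)-np.pi)>.3 for q in o): o.append(r)
        print("  ",k,[tuple(float(v) for v in r) for r in o[:2]])
```

```text
(no output)
```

hand_motion --rows '[-0.186,-0.132,0.228,0,0,0,0.093,-0.186,-0.132,0.228,0,0,0,0.093,-0.186,-0.132,0.228,0,0,0,0.093,-0.186,-0.132,0.228,0,0,0,0.093,-0.186,-0.132,0.228,0,0,0,0.093,-0.186,-0.132,0.228,0,0,0,0.093,-0.186,-0.132,0.228,0,0,0,0.093,-0.186,-0.132,0.228,0,0,0,0.093]'

```text
time_s: 2.65
tool_pos: [0.6505, 0.0511, 0.1719]
ee_rot: [0.359, 3.12, 0.002]
contact_force: [0.6, -0.1, -0.1]
finger_gap: 0.0928
gripper_force: 0.0
```

```bash
python3 shot.py w2 de
```

```text
[ 364   30   77  108 7115] [0.592 0.204 0.015]
   d [(0.7142, 0.585, 0.2055, -0.2756), (0.7099, 0.5849, 0.2051, 2.8705)]
   e [(0.6237, 0.5852, 0.2074, 2.777), (0.6231, 0.5851, 0.2077, 5.9053)]
[ 220   86   64   83 4018] [0.6   0.061 0.015]
   d [(0.9855, 0.6006, 0.0609, 5.9185), (0.976, 0.5999, 0.0607, 2.7771)]
   e [(0.8358, 0.5982, 0.0601, 5.9763), (0.8357, 0.5993, 0.0598, 2.8019)]
```

View pics/w2.png

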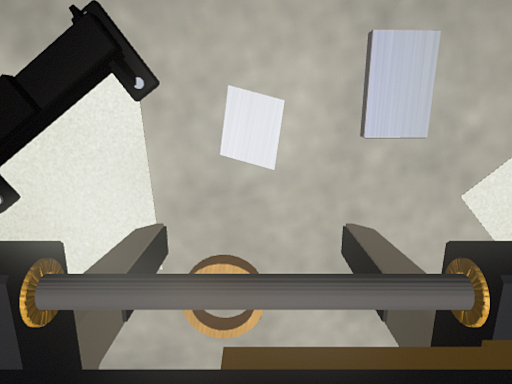

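```bash
python3 -c "
from h import *
goto(.62,-.13,.26)"
```

```text
t 2.7 tcp [0.6506 0.0509 0.1721] j [-0.27  0.57  0.17  1.83 -0.13  0.76  1.3 ] yaw 1.341 gap 0.0928 F [0.5 0.  0.7]
D [-0.0115 -0.183  -0.0882] rot [ 0.001  0.001 -0.   ] alt [ 2.000e-03 -2.000e-03  3.142e+00]
```

hand_motion --rows '[-0.012,-0.183,-0.088,0,0,0,0.093,-0.012,-0.183,-0.088,0,0,0,0.093,-0.012,-0.183,-0.088,0,0,0,0.093,-0.012,-0.183,-0.088,0,0,0,0.093,-0.012,-0.183,-0.088,0,0,0,0.093,-0.012,-0.183,-0.088,0,0,0,0.093]'

```text
time_s: 3.45
tool_pos: [0.6204, -0.1292, 0.2582]
ee_rot: [-0.358, -3.12, -0.002]
contact_force: [0.4, 0.5, -0.1]
finger_gap: 0.0928
gripper_force: 0.0
```

```bash
python3 shot.py w3
```

```text
[494  37  18  85 972] [0.597 0.18  0.015]
[ 375   81   59   66 2868] [0.599 0.061 0.015]
```

View pics/w3.png

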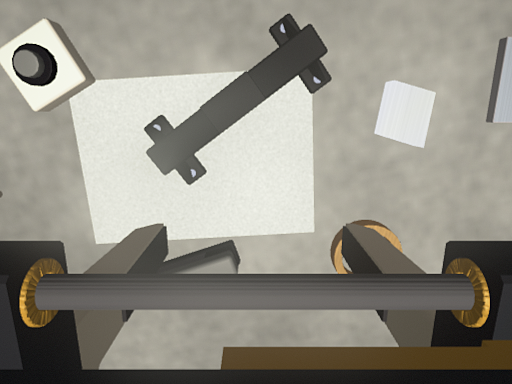

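Create br.py:
```python
from h import *
import pickle
from station import robot
def box(x0,x1,y0,y1,z0,z1): return np.array([[x,y,z] for x in(x0,x1) for y in(y0,y1) for z in(z0,z1)])/1000
ims=[("w3",pickle.load(open("w3.pkl","rb")),cv2.imread("pics/w3.png"),(140,8,340,195)),("top",robot.get_calibration("top"),cv2.imread("pics/top0.png"),(228,192,304,250))]
S=4
def parts(yf,tf): return [box(-17,17,-110,110,48,60),box(-17,17,-30,30,60,72)]+[box(-45,45,s*yf-15,s*yf+15,0,tf) for s in(1,-1)]
def draw(c,q,o,sh):
    A=R.from_euler("z",q[2]).as_matrix();k=np.zeros(sh,np.uint8)
    for P in parts(q[3],8):
        h=cv2.convexHull(np.float32(proj(c,P@A.T+[q[0],q[1],0])));cv2.fillConvexPoly(k,np.int32(np.round((h-o+.5)*S*16)),255,shift=4)
    return k
ms=[]
for n,c,im,(a,b,d,e) in ims:
    g=cv2.resize(im[b:e,a:d].max(2),None,fx=S,fy=S,interpolation=cv2.INTER_LINEAR)
    m=np.uint8(g<(115 if n=="w3" else 75))*255; m=cv2.morphologyEx(m,cv2.MORPH_CLOSE,np.ones((25,25)));ms.append((n,c,m,np.array([a,b])))
def cost(q,w):
    r=0
    for (n,c,m,o),wt in zip(ms,w):
        if wt: k=draw(c,q,o,m.shape);r-=wt*((k&m)>0).sum()/((k|m)>0).sum()
    return r
for w in((1,0),(0,1),(1,.5)):
    best=min((minimize(cost,i,args=(w,),method="Nelder-Mead",options=dict(initial_simplex=[i,i+[.01,0,0,0],i+[0,.01,0,0],i+[0,0,.2,0],i+[0,0,0,10]],xatol=1e-4,fatol=1e-5)) for i in (np.array([.542,-.138,y,85.]) for y in(.4,.2,.6,-.4))),key=lambda r:r.fun)
    print(w,best.fun,best.x.round(4))
q=best.x;A=R.from_euler("z",q[2]).as_matrix()
im=ims[0][2].copy()
for P in parts(q[3],8):
    for p in proj(ims[0][1],P@A.T+[q[0],q[1],0]): cv2.circle(im,tuple(int(v) for v in p.round()),2,(0,0,255),-1)
cv2.imwrite("pics/br.png",big(im,130,0,350,200,3.6))
c=ims[0][1]; print("timer",unproj(c,[29,64],.052), )
```

```bash
python3 br.py
```

```text
(1, 0) -0.9501971473180026 [ 0.5433 -0.1336  0.4096 95.1284]
(0, 1) -0.8651038178164769 [ 0.5433 -0.1332  0.3972 93.5325]
(1, 0.5) -1.3777820082739236 [ 0.543  -0.1333  0.4064 94.7566]
timer [[ 0.45610518 -0.33288072  0.052     ]]
```

View pics/br.png

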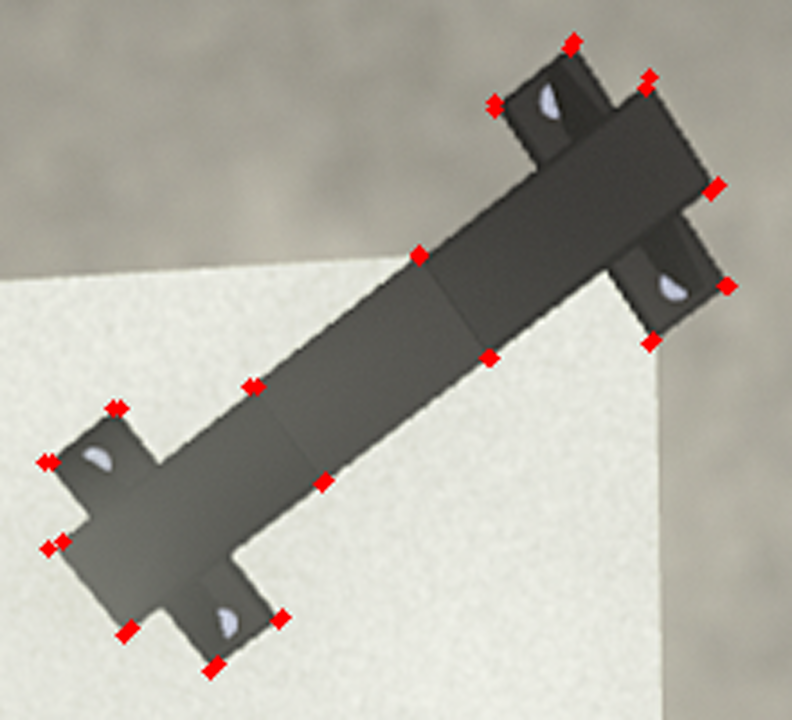

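Run:
```python
from h import *
import pickle
from station import robot
def mk(im,lo,x0,y0,x1,y1,d=-4):
    f=cv2.GaussianBlur(im,(3,3),0).astype(int);m=np.uint8((f[:,:,0]-f[:,:,2]>d)&(f[:,:,0]>lo))*255;k=np.zeros_like(m);k[y0:y1,x0:x1]=m[y0:y1,x0:x1];return k
c2=pickle.load(open("w2.pkl","rb"));c3=pickle.load(open("w3.pkl","rb"));c1=pickle.load(open("w1.pkl","rb"));ct=robot.get_calibration("top")
i1,i2,i3,it=[cv2.imread(f"pics/{n}.png") for n in("w1","w2","w3","top0")]
print(i2[100,365],i2[80,366],i2[60,400])
f=lambda n,c,m,x:[tuple(map(float,fit(n,c,m,x0=y)[0])) for y in(x,x+np.pi)]
for lo in(25,90): print("plate w2",f("p",c2,mk(i2,lo,340,15,460,150),-.23)[0])
print("plate top",f("p",ct,mk(it,80,155,185,190,225),-.23)[0])
print("d w3",f("d",c3,mk(i3,90,365,70,445,155),-.365)); print("d top",f("d",ct,mk(it,80,198,190,226,220),-.365))
print("a w1",f("a",c1,mk(i1,90,285,75,362,155),.38));print("a top",f("a",ct,mk(it,80,115,222,143,258),.38))
print("b w1",f("b",c1,mk(i1,90,212,90,268,160),-.506));print("b top",f("b",ct,mk(it,80,155,230,182,262),-.5))
for z in(.002,): goto(.5966,.2038,.10,-.232+np.pi/2)
```

```text
[84 85 85] [88 89 91] [200 187 182]
plate w2 (0.9255, 0.595, 0.205, -0.2343)
plate w2 (0.9127, 0.5949, 0.205, -0.2371)
plate top (0.8877, 0.5963, 0.2057, -0.2598)
d w3 [(0.9716, 0.6001, 0.0602, -0.3677), (0.9309, 0.5997, 0.0597, 2.7808)]
d top [(0.8369, 0.6023, 0.0615, -0.3857), (0.8387, 0.6012, 0.0611, 2.7451)]
a w1 [(0.9827, 0.4693, 0.3444, 0.3815), (0.9608, 0.4668, 0.3431, 3.5413)]
a top [(0.8659, 0.4717, 0.3469, 0.4049), (0.8559, 0.4685, 0.3442, 3.5176)]
b w1 [(0.9756, 0.4487, 0.2094, -0.5143), (0.9688, 0.4479, 0.2079, 2.625)]
b top [(0.866, 0.4503, 0.2109, -0.5623), (0.8495, 0.4489, 0.2092, 2.6236)]
t 3.5 tcp [ 0.6204 -0.1292  0.2579] j [-0.01  0.45  0.19  1.78 -0.1   0.91  1.56] yaw 1.342 gap 0.0926 F [-0.4  0.8 -0.2]
D [0.0984 0.3188 0.1584] rot [ 0.001 -0.001  0.004] alt [ 2.000e-03  1.000e-03 -3.138e+00]
```

hand_motion --rows '[0.099,0.319,0,0,0,0,0.093,0.099,0.319,0,0,0,0,0.093,0.099,0.319,0,0,0,0,0.093,0.099,0.319,0,0,0,0,0.093,0.099,0.319,0,0,0,0,0.093,0.099,0.319,0,0,0,0,0.093,0.099,0.319,0.09,0,0,0,0.093,0.099,0.319,0.208,0,0,0,0.093,0.099,0.319,0.208,0,0,0,0.093,0.099,0.319,0.208,0,0,0,0.093]'

```text
time_s: 4.75
tool_pos: [0.5946, 0.2008, 0.0462]
ee_rot: [-0.361, -3.115, 0.005]
contact_force: [-0.5, 0.3, 0.9]
finger_gap: 0.0931
gripper_force: 0.0
```

```bash
python3 -c "
from h import *
goto(.596,.2045,.004,1.337)"
```

```text
t 4.75 tcp [0.5946 0.2008 0.0462] j [-0.48  0.71  0.1   1.95 -0.13  0.49  1.05] yaw 1.34 gap 0.0931 F [-0.5  0.3  0.9]
D [-0.0008  0.0041  0.0422] rot [-0.004 -0.005  0.003] alt [ 0.008 -0.006 -3.139]
```

hand_motion --rows '[0,0,0.03,0,0,0,0.093,0,0,0.03,0,0,0,0.093,0,0,0.03,0,0,0,0.093]'

```text
time_s: 5.12
tool_pos: [0.5973, 0.2013, 0.0212]
ee_rot: [0.363, 3.12, -0.0]
contact_force: [0.4, 0.4, 0.0]
finger_gap: 0.0928
gripper_force: 0.0
```

```bash
python3 -c "
from h import *
goto(.596,.2045,.004,1.337)"
```

```text
t 5.125 tcp [0.5973 0.2013 0.0212] j [-0.47  0.75  0.09  1.96 -0.14  0.44  1.06] yaw 1.339 gap 0.0928 F [0.4 0.4 0. ]
D [0.002  0.0028 0.0172] rot [-0.     0.     0.002] alt [-0.    -0.    -3.139]
```

hand_motion --rows '[0.0015,0.003,0.016,0,0,0,0.093,0.0015,0.003,0.016,0,0,0,0.093,0.0015,0.003,0.016,0,0,0,0.093,0.0015,0.003,0.016,0,0,0,0.055,0.0015,0.003,0.016,0,0,0,0.055,0.0015,0.003,0.016,0,0,0,0.055,0.0015,0.003,0.016,0,0,0,0.055,0.0015,0.003,0.016,0,0,0,0.055]' --grip_n 40

```text
time_s: 6.12
tool_pos: [0.5965, 0.2043, 0.0047]
ee_rot: [0.363, 3.12, -0.0]
contact_force: [0.6, -0.6, 0.9]
finger_gap: 0.0613
gripper_force: 40.0
```

```bash
python3 -c "
from h import *
goto(.543,-.1335,.17,.408)"
```

```text
t 6.125 tcp [0.5965 0.2043 0.0047] j [-0.47  0.77  0.08  1.96 -0.14  0.41  1.06] yaw 1.339 gap 0.0613 F [ 0.6 -0.6  0.9]
D [-0.0256 -0.3411 -0.1652] rot [0.    0.    0.931] alt [-0.     0.    -2.211]
```

hand_motion --rows '[0,0,-0.06,0,0,0,0.055,0,0,-0.12,0,0,0,0.055,-0.026,-0.341,-0.165,0,0,0.931,0.055,-0.026,-0.341,-0.165,0,0,0.931,0.055,-0.026,-0.341,-0.165,0,0,0.931,0.055,-0.026,-0.341,-0.165,0,0,0.931,0.055,-0.026,-0.341,-0.165,0,0,0.931,0.055,-0.026,-0.341,-0.165,0,0,0.931,0.055,-0.026,-0.341,-0.165,0,0,0.931,0.055,-0.026,-0.341,-0.165,0,0,0.931,0.055,-0.026,-0.341,-0.165,0,0,0.931,0.055]'

```text
time_s: 7.5
tool_pos: [0.5434, -0.1319, 0.1692]
ee_rot: [-1.722, -2.626, -0.0]
contact_force: [0.4, 0.2, -6.2]
finger_gap: 0.0614
gripper_force: 40.0
```

```bash
python3 -c "
from h import *
goto(.543,-.1335,.085,.408)"
```

```text
t 7.5 tcp [ 0.5434 -0.1319  0.1692] j [-0.13  0.49  0.39  2.05 -0.29  0.66  0.86] yaw 0.41 gap 0.0614 F [ 0.4  0.2 -6.2]
D [-0.0014 -0.001   0.0842] rot [-0.    -0.001  0.002] alt [ 1.000e-03 -1.000e-03 -3.139e+00]
```

hand_motion --rows '[-0.0014,-0.001,0.06,0,0,0,0.055,-0.0014,-0.001,0.082,0,0,0,0.055,-0.0014,-0.001,0.082,0,0,0,0.055,-0.0014,-0.001,0.082,0,0,0,0.055]'

```text
time_s: 8.0
tool_pos: [0.5438, -0.1348, 0.0884]
ee_rot: [1.724, 2.625, 0.001]
contact_force: [0.1, 0.5, -4.9]
finger_gap: 0.0613
gripper_force: 40.0
```

```bash
python3 -c "
from h import *
goto(.543,-.1335,.0767,.408)"
```

```text
t 8.0 tcp [ 0.5438 -0.1348  0.0884] j [-0.06  0.61  0.3   2.1  -0.37  0.48  0.93] yaw 0.409 gap 0.0613 F [ 0.1  0.5 -4.9]
D [ 0.0015 -0.0002  0.0117] rot [0.001 0.001 0.001] alt [-1.000e-03  1.000e-03 -3.141e+00]
```

hand_motion --rows '[0.001,0,0.006,0,0,0,0.055,0.001,0,0.011,0,0,0,0.055,0.001,0,0.011,0,0,0,0.055,0.001,0,0.011,0,0,0,0.055]'

```text
time_s: 8.5
tool_pos: [0.5427, -0.1342, 0.0767]
ee_rot: [1.725, 2.625, 0.0]
contact_force: [0.5, -0.4, -4.6]
finger_gap: 0.0616
gripper_force: 40.0
```

```bash
python3 -c "
from h import *
goto(.543,-.1335,.0767,.408)"
```

```text
t 8.5 tcp [ 0.5427 -0.1342  0.0767] j [-0.05  0.62  0.29  2.11 -0.38  0.46  0.94] yaw 0.408 gap 0.0616 F [ 0.5 -0.4 -4.6]
D [0.0005 0.0005 0.    ] rot [ 0.  0. -0.] alt [ 0.    -0.     3.142]
```

Not yet touching; lower in small steps.

hand_motion --rows '[0.0005,0.0005,0.001,0,0,0,0.055,0.0005,0.0005,0.001,0,0,0,0.055]'

```text
time_s: 8.75
tool_pos: [0.5427, -0.1342, 0.0767]
ee_rot: [1.726, 2.624, 0.0]
contact_force: [-3.8, -0.4, 8.9]
finger_gap: 0.0614
gripper_force: 40.0
```

hand_motion --rows '[0,0,0.001,0,0,0,0.055,0,0,0.001,0,0,0,0.055]'

```text
time_s: 9.0
tool_pos: [0.5427, -0.1342, 0.0766]
ee_rot: [1.726, 2.624, 0.001]
contact_force: [-5.7, -0.2, 22.7]
finger_gap: 0.0616
gripper_force: 40.0
```

hand_motion --rows '[0,0,-0.0012,0,0,0,0.055,0,0,-0.0012,0,0,0,0.072,0,0,-0.0012,0,0,0,0.08,0,0,-0.0012,0,0,0,0.085,0,0,-0.0012,0,0,0,0.085,0,0,-0.05,0,0,0,0.093,0,0,-0.1,0,0,0,0.093,0,0,-0.15,0,0,0,0.093,0.02,-0.02,-0.18,0,0,0,0.093]'

```text
time_s: 10.12
tool_pos: [0.5182, -0.1236, 0.2569]
ee_rot: [1.724, 2.622, 0.002]
contact_force: [-1.1, 0.3, -1.3]
finger_gap: 0.0931
gripper_force: 0.0
```

```bash
python3 -c "
from h import *
goto(.61,-.12,.24,1.0)"
```

```text
t 10.125 tcp [ 0.5182 -0.1236  0.2569] j [-0.22  0.35  0.47  2.02 -0.21  0.82  0.78] yaw 0.408 gap 0.0931 F [-1.1  0.3 -1.3]
D [-0.033   0.0857  0.0173] rot [ 0.002  0.003 -0.592] alt [ 0.004 -0.003  2.549]
```

hand_motion --rows '[-0.033,0.086,0.017,0,0,-0.592,0.093,-0.033,0.086,0.017,0,0,-0.592,0.093,-0.033,0.086,0.017,0,0,-0.592,0.093,-0.033,0.086,0.017,0,0,-0.592,0.093,-0.033,0.086,0.017,0,0,-0.592,0.093]'

```text
time_s: 10.75
tool_pos: [0.6083, -0.1195, 0.2377]
ee_rot: [-0.89, -3.013, -0.0]
contact_force: [0.1, -0.4, 0.4]
finger_gap: 0.0934
gripper_force: 0.0
```

Create tw.py:
```python
import sys
from h import *
import pickle
from station import robot
n=sys.argv[1];z=float(sys.argv[2]);part=sys.argv[3]
c=robot.get_calibration("wrist");im=robot.snapshot("wrist");cv2.imwrite(f"pics/{n}.png",im);pickle.dump(c,open(n+".pkl","wb"))
for m,st,ce in metal(im,500):
    g=unproj(c,ce,z+.01)[0]
    print(st,g.round(3))
    if np.hypot(g[0]-.543,g[1]+.1335)<.03:
        for y in(0,.7,1.4,2.1,2.8,-.7,-1.4,-2.1): pass
        f=fit(part,c,m,z0=z);print([tuple(map(float,r)) for r in f[:4]])
```

```bash
python3 tw.py w4 .072 p
```

```text
[ 356   43   63   63 3390] [0.591 0.037 0.082]
[ 142   68  117  120 7130] [ 0.541 -0.134  0.082]
[(0.927, 0.5418, -0.132, 5.12), (0.927, 0.5418, -0.132, 1.9784), (0.9269, 0.542, -0.1321, 5.1247), (0.9269, 0.542, -0.1321, 5.1202)]
```

View pics/w4.png

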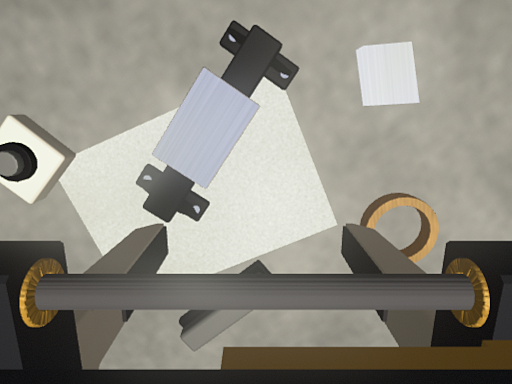

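```bash
python3 -c "
from h import *
goto(.525,.36,.2,1.95)"
```

```text
t 10.8 tcp [ 0.6083 -0.1194  0.2377] j [-0.09  0.46  0.29  1.84 -0.17  0.86  1.27] yaw 0.996 gap 0.0929 F [-0.2 -0.2 -0.8]
D [0.3304 0.3572 0.0378] rot [ 0.    -0.    -0.954] alt [-0.    -0.     2.188]
```

hand_motion --rows '[0.33,0.357,0.038,0,0,-0.954,0.093,0.33,0.357,0.038,0,0,-0.954,0.093,0.33,0.357,0.038,0,0,-0.954,0.093,0.33,0.357,0.038,0,0,-0.954,0.093,0.33,0.357,0.038,0,0,-0.954,0.093,0.33,0.357,0.038,0,0,-0.954,0.093,0.33,0.357,0.038,0,0,-0.954,0.093,0.33,0.357,0.038,0,0,-0.954,0.093,0.33,0.357,0.038,0,0,-0.954,0.093,0.33,0.357,0.038,0,0,-0.954,0.093,0.33,0.357,0.038,0,0,-0.954,0.093]'

```text
time_s: 12.18
tool_pos: [0.5245, 0.3577, 0.1999]
ee_rot: [-0.594, 3.085, -0.001]
contact_force: [0.2, 0.0, 0.4]
finger_gap: 0.0931
gripper_force: 0.0
```

```bash
python3 shot.py w5 ab; python3 -c "
from h import *
goto(.469,.344,.2,1.95)"
```

```text
[ 128    5   55   83 2223] [0.445 0.222 0.015]
   a [(0.513, 0.4351, 0.2002, 0.8945), (0.4964, 0.4559, 0.2014, 5.4236)]
   b [(0.5213, 0.4506, 0.2101, 5.5477), (0.5168, 0.4397, 0.2448, 4.9645)]
[ 233   74   58   91 4934] [0.467 0.343 0.015]
   a [(0.9868, 0.4694, 0.3443, 6.6793), (0.9621, 0.4666, 0.3431, 3.5559)]
   b [(0.7337, 0.4642, 0.3437, 0.4739), (0.7294, 0.4651, 0.3419, 3.6298)]
t 12.225 tcp [0.5246 0.3577 0.1999] j [-0.68  0.51 -0.01  1.83  0.    0.8   1.26] yaw 1.951 gap 0.0927 F [-0.1 -0.2 -0.1]
D [ 0.0567  0.0079 -0.0001] rot [-0.001  0.     0.001] alt [-0.00e+00 -1.00e-03 -3.14e+00]
```

hand_motion --rows '[0.0567,0.008,0.06,0,0,-0.016,0.093,0.0567,0.008,0.12,0,0,-0.016,0.093,0.0567,0.008,0.15,0,0,-0.016,0.093,0.0567,0.008,0.15,0,0,-0.016,0.093,0.0567,0.008,0.15,0,0,-0.016,0.093]'

```text
time_s: 12.85
tool_pos: [0.4695, 0.3456, 0.051]
ee_rot: [-0.621, 3.078, 0.001]
contact_force: [0.0, 0.1, 0.4]
finger_gap: 0.093
gripper_force: 0.0
```

```bash
python3 -c "
from h import *
goto(.4694,.3443,.007,1.967)"
```

```text
t 12.85 tcp [0.4695 0.3456 0.051 ] j [-0.72  0.66 -0.01  2.05  0.02  0.42  1.22] yaw 1.969 gap 0.093 F [0.  0.1 0.4]
D [ 0.0007 -0.0011  0.044 ] rot [0.    0.002 0.002] alt [-2.00e-03  0.00e+00 -3.14e+00]
```

hand_motion --rows '[0.0007,-0.001,0.03,0,0,0,0.093,0.0007,-0.001,0.044,0,0,0,0.093,0.0007,-0.001,0.044,0,0,0,0.093,0.0007,-0.001,0.044,0,0,0,0.093,0.0007,-0.001,0.044,0,0,0,0.05,0.0007,-0.001,0.044,0,0,0,0.05,0.0007,-0.001,0.044,0,0,0,0.05,0.0007,-0.001,0.044,0,0,0,0.05,0.0007,-0.001,0.044,0,0,0,0.05]' --grip_n 40

```text
time_s: 13.98
tool_pos: [0.4682, 0.3442, 0.0057]
ee_rot: [-0.622, 3.079, -0.001]
contact_force: [-0.2, -0.8, 2.6]
finger_gap: 0.0557
gripper_force: 40.0
```

```bash
python3 -c "
from h import *
goto(.4694,.3443,.007,1.967)
goto(.543,-.1335,.20,.408)"
```

```text
t 13.975 tcp [0.4682 0.3442 0.0057] j [-0.72  0.74 -0.01  2.07  0.03  0.33  1.21] yaw 1.97 gap 0.0557 F [-0.2 -0.8  2.6]
D [-0.0012 -0.0003 -0.0013] rot [-0.    -0.     0.003] alt [ 0.000e+00 -1.000e-03 -3.139e+00]
t 13.975 tcp [0.4682 0.3442 0.0057] j [-0.72  0.74 -0.01  2.07  0.03  0.33  1.21] yaw 1.97 gap 0.0557 F [-0.2 -0.8  2.6]
D [ 0.1166 -0.4693 -0.1941] rot [-0.     0.     1.562] alt [-0.   -0.   -1.58]
```

hand_motion --rows '[0,0,-0.06,0,0,0,0.05,0,0,-0.12,0,0,0,0.05,0.117,-0.469,-0.194,0,0,1.562,0.05,0.117,-0.469,-0.194,0,0,1.562,0.05,0.117,-0.469,-0.194,0,0,1.562,0.05,0.117,-0.469,-0.194,0,0,1.562,0.05,0.117,-0.469,-0.194,0,0,1.562,0.05,0.117,-0.469,-0.194,0,0,1.562,0.05,0.117,-0.469,-0.194,0,0,1.562,0.05,0.117,-0.469,-0.194,0,0,1.562,0.05,0.117,-0.469,-0.194,0,0,1.562,0.05,0.117,-0.469,-0.194,0,0,1.562,0.05]'

```text
time_s: 15.48
tool_pos: [0.5418, -0.1331, 0.199]
ee_rot: [-1.725, -2.624, 0.001]
contact_force: [0.2, 0.7, -5.2]
finger_gap: 0.0558
gripper_force: 40.0
```

```bash
python3 -c "
from h import *
goto(.5425,-.1324,.0967,.408)"
```

```text
t 15.475 tcp [ 0.5418 -0.1331  0.199 ] j [-0.17  0.45  0.43  2.02 -0.28  0.72  0.85] yaw 0.408 gap 0.0558 F [ 0.2  0.7 -5.2]
D [0.0003 0.001  0.1023] rot [-0.001 -0.001 -0.   ] alt [-1.000e-03  2.000e-03  3.142e+00]
```

hand_motion --rows '[0.0003,0.001,0.05,0,0,0,0.05,0.0003,0.001,0.09,0,0,0,0.05,0.0003,0.001,0.101,0,0,0,0.05,0.0003,0.001,0.101,0,0,0,0.05,0.0003,0.001,0.101,0,0,0,0.05,0.0003,0.001,0.101,0,0,0,0.05]'

```text
time_s: 16.23
tool_pos: [0.5441, -0.1325, 0.0999]
ee_rot: [1.724, 2.624, 0.002]
contact_force: [0.1, 0.3, -3.7]
finger_gap: 0.0557
gripper_force: 40.0
```

```bash
python3 -c "
from h import *
goto(.5425,-.1324,.0917,.408)"
```

```text
t 16.225 tcp [ 0.5441 -0.1325  0.0999] j [-0.09  0.59  0.33  2.1  -0.38  0.51  0.94] yaw 0.408 gap 0.0557 F [ 0.1  0.3 -3.7]
D [ 0.0007 -0.0014  0.0082] rot [0.002 0.001 0.   ] alt [-2.000e-03  3.000e-03 -3.141e+00]
```

hand_motion --rows '[0.0007,-0.0014,0.004,0,0,0,0.05,0.0007,-0.0014,0.007,0,0,0,0.05,0.0007,-0.0014,0.007,0,0,0,0.05,0.0007,-0.0014,0.007,0,0,0,0.05]'

```text
time_s: 16.73
tool_pos: [0.5417, -0.1323, 0.0917]
ee_rot: [-1.725, -2.625, -0.0]
contact_force: [-2.4, 0.8, -1.0]
finger_gap: 0.0552
gripper_force: 40.0
```

hand_motion --rows '[0,0,0.001,0,0,0,0.05,0,0,0.001,0,0,0,0.05]'

```text
time_s: 16.98
tool_pos: [0.5417, -0.1323, 0.0916]
ee_rot: [1.725, 2.625, 0.001]
contact_force: [-4.5, 2.2, 13.5]
finger_gap: 0.056
gripper_force: 40.0
```

hand_motion --rows '[0,0,0.001,0,0,0,0.05,0,0,0.001,0,0,0,0.05]'

```text
time_s: 17.23
tool_pos: [0.5417, -0.1323, 0.0916]
ee_rot: [1.725, 2.625, 0.002]
contact_force: [-7.2, 2.9, 26.2]
finger_gap: 0.056
gripper_force: 40.0
```

```bash
python3 -c "
from h import *
goto(.5425,-.1324,.0917,.408)"
```

```text
t 17.225 tcp [ 0.5417 -0.1323  0.0916] j [-0.08  0.6   0.32  2.11 -0.39  0.49  0.95] yaw 0.408 gap 0.056 F [-7.2  2.9 26.2]
D [-0.0004  0.0007 -0.0001] rot [ 0.001 -0.001 -0.   ] alt [-1.000e-03 -2.000e-03  3.141e+00]
```

hand_motion --rows '[0,0,-0.0017,0,0,0,0.05,0,0,-0.0017,0,0,0,0.065,0,0,-0.0017,0,0,0,0.075,0,0,-0.0017,0,0,0,0.08,0,0,-0.0017,0,0,0,0.08,0,0,-0.05,0,0,0,0.093,0,0,-0.1,0,0,0,0.093,0,0,-0.15,0,0,0,0.093,-0.033,0.07,-0.15,0,0,-0.592,0.093,-0.033,0.07,-0.15,0,0,-0.592,0.093,-0.033,0.07,-0.15,0,0,-0.592,0.093,-0.033,0.07,-0.15,0,0,-0.592,0.093]'

```text
time_s: 18.73
tool_pos: [0.6189, -0.1351, 0.2394]
ee_rot: [-0.885, -3.014, -0.0]
contact_force: [0.6, 0.7, 0.4]
finger_gap: 0.0927
gripper_force: 0.0
```

```bash
python3 tw.py w6 .086 a
```

```text
[ 364   26   63   65 3543] [0.592 0.028 0.096]
[ 148   47  119  131 8210] [ 0.541 -0.136  0.096]
[(0.8285, 0.5417, -0.1314, 5.1129), (0.8281, 0.5416, -0.1311, 5.1131), (0.828, 0.5417, -0.1306, 5.1039), (0.8279, 0.5418, -0.1305, 5.0994)]
```

View pics/w6.png

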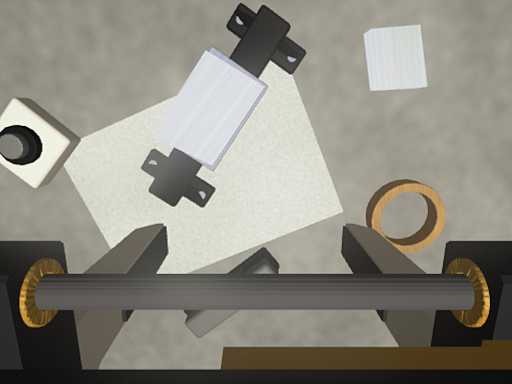

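```bash
python3 -c "
from h import *
goto(.505,.18,.2,1.057)"
```

```text
t 18.775 tcp [ 0.6188 -0.1352  0.2395] j [-0.08  0.48  0.3   1.81 -0.18  0.88  1.3 ] yaw 0.999 gap 0.0927 F [0.5 0.2 0.2]
D [0.2662 0.2034 0.0396] rot [ 0.    -0.    -0.058] alt [-1.000e-03 -0.000e+00  3.083e+00]
```

hand_motion --rows '[0.266,0.203,0.0,0,0,-0.058,0.093,0.266,0.203,0.0,0,0,-0.058,0.093,0.266,0.203,0.0,0,0,-0.058,0.093,0.266,0.203,0.04,0,0,-0.058,0.093,0.266,0.203,0.04,0,0,-0.058,0.093,0.266,0.203,0.04,0,0,-0.058,0.093,0.266,0.203,0.04,0,0,-0.058,0.093,0.266,0.203,0.04,0,0,-0.058,0.093]'

```text
time_s: 19.77
tool_pos: [0.5053, 0.1786, 0.1999]
ee_rot: [0.8, 3.037, -0.0]
contact_force: [0.7, -0.6, 0.5]
finger_gap: 0.0928
gripper_force: 0.0
```

```bash
python3 shot.py w7 b
```

```text
[ 226   73   52   80 3587] [0.448 0.209 0.015]
   b [(0.9827, 0.4489, 0.2095, 5.7779), (0.9763, 0.4483, 0.2081, 2.6384)]
[185 309  49  15 672] [0.628 0.047 0.015]
   b [(0.4978, 0.5969, 0.0574, 6.0931), (0.4795, 0.6598, 0.0344, 2.818)]
```

```bash
python3 -c "
from h import *
goto(.4484,.2086,.05,1.066)"
```

```text
t 19.825 tcp [0.5056 0.1783 0.2   ] j [-0.63  0.41  0.25  2.06 -0.15  0.69  0.78] yaw 1.055 gap 0.0931 F [ 0.4 -0.4  0.3]
D [ 0.0648 -0.0018  0.15  ] rot [ 0.     0.001 -0.011] alt [ 1.00e-03 -0.00e+00  3.13e+00]
```

hand_motion --rows '[0.065,-0.002,0.04,0,0,-0.011,0.093,0.065,-0.002,0.09,0,0,-0.011,0.093,0.065,-0.002,0.15,0,0,-0.011,0.093,0.065,-0.002,0.15,0,0,-0.011,0.093,0.065,-0.002,0.15,0,0,-0.011,0.093]'

```text
time_s: 20.45
tool_pos: [0.4486, 0.209, 0.0512]
ee_rot: [0.784, 3.041, 0.001]
contact_force: [1.4, -0.4, 0.5]
finger_gap: 0.0934
gripper_force: 0.0
```

```bash
python3 -c "
from h import *
goto(.4484,.2086,.008,1.066)"
```

```text
t 20.45 tcp [0.4486 0.209  0.0512] j [-0.64  0.61  0.12  2.26 -0.25  0.28  0.77] yaw 1.066 gap 0.0934 F [ 1.4 -0.4  0.5]
D [ 0.     -0.0005  0.0432] rot [0.001 0.001 0.   ] alt [-2.000e-03  1.000e-03 -3.141e+00]
```

hand_motion --rows '[0,-0.0005,0.03,0,0,0,0.093,0,-0.0005,0.043,0,0,0,0.093,0,-0.0005,0.043,0,0,0,0.093,0,-0.0005,0.043,0,0,0,0.093,0,-0.0005,0.043,0,0,0,0.045,0,-0.0005,0.043,0,0,0,0.045,0,-0.0005,0.043,0,0,0,0.045,0,-0.0005,0.043,0,0,0,0.045,0,-0.0005,0.043,0,0,0,0.045,0,-0.0005,0.043,0,0,0,0.045]' --grip_n 40

```text
time_s: 21.7
tool_pos: [0.447, 0.2093, 0.0066]
ee_rot: [-0.78, -3.043, 0.0]
contact_force: [-0.9, 0.0, 0.3]
finger_gap: 0.0495
gripper_force: 40.0
```

Run:
```python
from h import *
from station import robot
goto(.4484,.2086,.008,1.066)
goto(.543,-.1335,.22,1.979)
```

```text
t 21.7 tcp [0.447  0.2093 0.0066] j [-0.6   0.7   0.07  2.28 -0.27  0.18  0.79] yaw 1.069 gap 0.0495 F [-0.9  0.   0.3]
D [-0.0016  0.     -0.0014] rot [-0.    -0.     0.003] alt [ 0.    -0.    -3.139]
t 21.7 tcp [0.447  0.2093 0.0066] j [-0.6   0.7   0.07  2.28 -0.27  0.18  0.79] yaw 1.069 gap 0.0495 F [-0.9  0.   0.3]
D [-0.249  -0.2544 -0.2134] rot [-0.   -0.   -0.91] alt [-0.     0.     2.232]
```

Add to h.py:
```python
def place(com_xy,surf_z,u,deg,yaw,off,h,lift,zc,s=None):
    """surface through (com_xy,surf_z) rising deg towards world angle u; tool closing line at yaw; off: part COM in tool x,y; h: tip above underside; zc COM height"""
    from station import robot
    s=s or robot.sense();A=R.from_rotvec(s["ee_rot"]).as_matrix();t=T(deg)
    n=np.array([-t*np.cos(u),-t*np.sin(u),1]);n/=np.linalg.norm(n)
    com=np.array([*com_xy,0.]);b=com[:2]-n[:2]*zc   # foot of the COM on the surface
    d=b-np.array(com_xy);z=surf_z+t*(d@[np.cos(u),np.sin(u)]);b=np.array([*b,z])
    Y=np.array([np.cos(yaw),np.sin(yaw),0]);Y-=n*(Y@n);Y/=np.linalg.norm(Y);G=np.c_[np.cross(Y,-n),Y,-n]
    p=b+n*h-G[:,0]*off[0]-G[:,1]*off[1]+[0,0,lift]
    print("t",s["time_s"],"tcp",s["tool_pos"].round(4),"goal",p.round(4),"j",s["joint_pos"].round(2),"gap",round(s["finger_gap"],4),"F",s["contact_force"].round(1))
    print("D",(A.T@(p-s["tool_pos"])).round(4),"rot",R.from_matrix(A.T@G).as_rotvec().round(3))
```

```bash
python3 -c "
from h import *
place((.543,-.1335),.116,-1.166,5.1,1.979,(-.0016,.001),.0066,.09,.0141)"
```

```text
t 21.7 tcp [0.447  0.2093 0.0066] goal [ 0.5422 -0.1357  0.2128] j [-0.6   0.7   0.07  2.28 -0.27  0.18  0.79] gap 0.0495 F [-0.9  0.   0.3]
D [-0.2493 -0.2567 -0.2062] rot [ 0.083 -0.04  -0.909]
```

hand_motion --rows '[0,0,-0.06,0,0,0,0.045,0,0,-0.12,0,0,0,0.045,0,0,-0.18,0,0,0,0.045,-0.249,-0.257,-0.206,0.083,-0.04,-0.909,0.045,-0.249,-0.257,-0.206,0.083,-0.04,-0.909,0.045,-0.249,-0.257,-0.206,0.083,-0.04,-0.909,0.045,-0.249,-0.257,-0.206,0.083,-0.04,-0.909,0.045,-0.249,-0.257,-0.206,0.083,-0.04,-0.909,0.045,-0.249,-0.257,-0.206,0.083,-0.04,-0.909,0.045,-0.249,-0.257,-0.206,0.083,-0.04,-0.909,0.045,-0.249,-0.257,-0.206,0.083,-0.04,-0.909,0.045]'

```text
time_s: 23.08
tool_pos: [0.541, -0.1352, 0.2121]
ee_rot: [-0.632, 3.058, -0.135]
contact_force: [1.2, -0.2, -3.4]
finger_gap: 0.0497
gripper_force: 40.0
```

```bash
python3 -c "
from h import *
place((.543,-.1335),.116,-1.166,5.1,1.979,(-.0016,.001),.0066,.01,.0141)"
```

```text
t 23.075 tcp [ 0.541  -0.1352  0.2121] goal [ 0.5422 -0.1357  0.1328] j [0.03 0.39 0.1  2.04 0.07 0.68 2.04] gap 0.0497 F [ 1.2 -0.2 -3.4]
D [-0.001   0.0061  0.0791] rot [ 0.001 -0.001 -0.001]
```

hand_motion --rows '[-0.001,0.006,0.05,0,0,0,0.045,-0.001,0.006,0.079,0,0,0,0.045,-0.001,0.006,0.079,0,0,0,0.045,-0.001,0.006,0.079,0,0,0,0.045]'

```text
time_s: 23.58
tool_pos: [0.5435, -0.1353, 0.1342]
ee_rot: [-0.634, 3.055, -0.136]
contact_force: [1.3, -0.7, -2.5]
finger_gap: 0.0494
gripper_force: 40.0
```

```bash
python3 -c "
from h import *
place((.543,-.1335),.116,-1.166,5.1,1.979,(-.0016,.001),.0066,.002,.0141)"
```

```text
t 23.575 tcp [ 0.5435 -0.1353  0.1342] goal [ 0.5422 -0.1357  0.1248] j [0.03 0.5  0.09 2.1  0.07 0.49 2.03] gap 0.0494 F [ 1.3 -0.7 -2.5]
D [0.0013 0.001  0.0094] rot [-0.     0.     0.001]
```

hand_motion --rows '[0.001,0.001,0.005,0,0,0,0.045,0.001,0.001,0.009,0,0,0,0.045,0.001,0.001,0.009,0,0,0,0.045,0.001,0.001,0.009,0,0,0,0.045]'

```text
time_s: 24.08
tool_pos: [0.5422, -0.1366, 0.1245]
ee_rot: [-0.632, 3.056, -0.136]
contact_force: [0.2, -0.1, -3.1]
finger_gap: 0.05
gripper_force: 40.0
```

```bash
python3 -c "
from h import *
place((.543,-.1335),.116,-1.166,5.1,1.979,(-.0016,.001),.0066,0,.0141)"
```

```text
t 24.075 tcp [ 0.5422 -0.1366  0.1245] goal [ 0.5422 -0.1357  0.1228] j [0.03 0.52 0.09 2.11 0.07 0.47 2.03] gap 0.05 F [ 0.2 -0.1 -3.1]
D [-0.0004  0.001   0.0017] rot [-0. -0. -0.]
```

hand_motion --rows '[0,0,0.001,0,0,0,0.045,0,0,0.001,0,0,0,0.045]'

```text
time_s: 24.32
tool_pos: [0.5421, -0.1366, 0.1233]
ee_rot: [-0.632, 3.056, -0.136]
contact_force: [0.2, -0.4, -2.9]
finger_gap: 0.0498
gripper_force: 40.0
```

hand_motion --rows '[0,0.001,0.001,0,0,0,0.045,0,0.001,0.001,0,0,0,0.045]'

```text
time_s: 24.58
tool_pos: [0.542, -0.1363, 0.1229]
ee_rot: [-0.631, 3.056, -0.138]
contact_force: [-1.7, -1.5, 3.2]
finger_gap: 0.0498
gripper_force: 40.0
```

hand_motion --rows '[0,0,0.0006,0,0,0,0.045,0,0,0.0006,0,0,0,0.045]'

```text
time_s: 24.82
tool_pos: [0.5421, -0.1363, 0.1228]
ee_rot: [-0.631, 3.055, -0.137]
contact_force: [-3.6, 0.1, 13.0]
finger_gap: 0.0496
gripper_force: 40.0
```

hand_motion --rows '[0,0,0.0006,0,0,0,0.045,0,0,0.0006,0,0,0,0.045]'

```text
time_s: 25.08
tool_pos: [0.5421, -0.1363, 0.1228]
ee_rot: [-0.631, 3.055, -0.138]
contact_force: [-5.8, 1.3, 20.9]
finger_gap: 0.0494
gripper_force: 40.0
```

hand_motion --rows '[0,0,-0.0014,0,0,0,0.045,0,0,-0.0014,0,0,0,0.06,0,0,-0.0014,0,0,0,0.07,0,0,-0.0014,0,0,0,0.075,0,0,-0.0014,0,0,0,0.075,0,0,-0.05,0,0,0,0.093,0,0,-0.1,0,0,0,0.093,0,0,-0.14,0,0,0,0.093]'

```text
time_s: 26.08
tool_pos: [0.5369, -0.1243, 0.2624]
ee_rot: [-0.632, 3.056, -0.137]
contact_force: [1.4, 1.0, 0.7]
finger_gap: 0.0928
gripper_force: 0.0
```

```bash
python3 -c "
from h import *
goto(.62,-.125,.27,1.35)"
```

```text
t 26.075 tcp [ 0.5369 -0.1243  0.2624] j [-0.    0.32  0.1   1.99  0.07  0.79  2.03] yaw 1.979 gap 0.0928 F [1.4 1.  0.7]
D [-0.076  -0.0341 -0.0045] rot [-0.086  0.028  0.628] alt [-0.037 -0.112 -2.511]
```

hand_motion --rows '[-0.076,-0.034,-0.005,-0.086,0.028,0.628,0.093,-0.076,-0.034,-0.005,-0.086,0.028,0.628,0.093,-0.076,-0.034,-0.005,-0.086,0.028,0.628,0.093,-0.076,-0.034,-0.005,-0.086,0.028,0.628,0.093,-0.076,-0.034,-0.005,-0.086,0.028,0.628,0.093]'

```text
time_s: 26.7
tool_pos: [0.6198, -0.1251, 0.2682]
ee_rot: [-0.345, -3.122, 0.001]
contact_force: [0.1, 1.4, 0.0]
finger_gap: 0.0933
gripper_force: 0.0
```

```bash
python3 shot.py w8 d
```

Run:
```python
from h import *
from station import robot
a=cv2.imread("pics/w8.png");s=robot.snapshot("side");cv2.imwrite("pics/side1.png",s);c=robot.get_calibration("side");u=proj(c,[[.543,-.1335,.1]])[0].astype(int)
b=big(s,u[0]-40,u[1]-40,u[0]+40,u[1]+40,4.5);a=a[0:360,100:460]
cv2.imwrite("pics/v8.png",np.hstack([a,b]))
```

```text
[ 165   48  121  112 8206] [ 0.539 -0.144  0.015]
   d [(0.3225, 0.5205, -0.1561, 4.94), (0.3143, 0.5175, -0.1289, 1.6786)]
[ 369   84   57   65 2683] [0.599 0.06  0.015]
   d [(0.9623, 0.6002, 0.0603, 5.9213), (0.9268, 0.6001, 0.0603, 2.7846)]
```

View pics/v8.png

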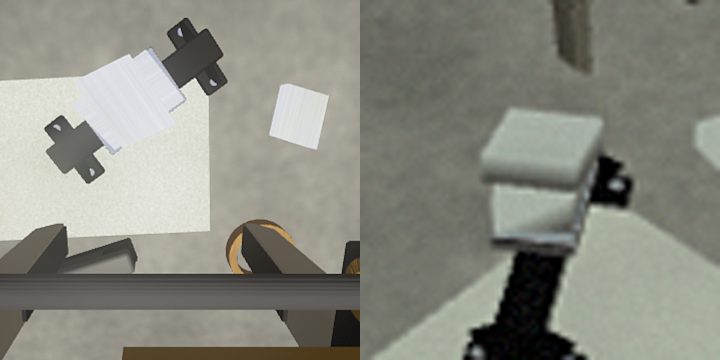

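```bash
python3 -c "
from h import *
goto(.6002,.0603,.05,1.208)"
```

```text
t 26.8 tcp [ 0.6198 -0.1248  0.2684] j [-0.05  0.44  0.23  1.78 -0.12  0.93  1.58] yaw 1.352 gap 0.0931 F [-0.5 -0.5 -0.4]
D [0.0592 0.1766 0.2184] rot [-0.001 -0.     0.144] alt [ 1.000e-03 -1.000e-03 -2.997e+00]
```

hand_motion --rows '[0.059,0.177,0,0,0,0.144,0.093,0.059,0.177,0,0,0,0.144,0.093,0.059,0.177,0,0,0,0.144,0.093,0.059,0.177,0.06,0,0,0.144,0.093,0.059,0.177,0.12,0,0,0.144,0.093,0.059,0.177,0.18,0,0,0.144,0.093,0.059,0.177,0.218,0,0,0.144,0.093,0.059,0.177,0.218,0,0,0.144,0.093,0.059,0.177,0.218,0,0,0.144,0.093]'

```text
time_s: 27.92
tool_pos: [0.6018, 0.0606, 0.0518]
ee_rot: [0.569, 3.089, 0.0]
contact_force: [-0.2, -0.2, -0.1]
finger_gap: 0.093
gripper_force: 0.0
```

```bash
python3 -c "
from h import *
goto(.6002,.0603,.008,1.208)"
```

```text
t 27.925 tcp [0.6018 0.0606 0.0518] j [-0.29  0.68  0.15  2.01 -0.21  0.46  1.22] yaw 1.207 gap 0.093 F [-0.2 -0.2 -0.1]
D [ 0.0014 -0.0009  0.0438] rot [ 0.     0.001 -0.001] alt [ 1.00e-03 -1.00e-03  3.14e+00]
```

hand_motion --rows '[0.0014,-0.001,0.03,0,0,0,0.093,0.0014,-0.001,0.043,0,0,0,0.093,0.0014,-0.001,0.043,0,0,0,0.093,0.0014,-0.001,0.043,0,0,0,0.093,0.0014,-0.001,0.043,0,0,0,0.045,0.0014,-0.001,0.043,0,0,0,0.045,0.0014,-0.001,0.043,0,0,0,0.045,0.0014,-0.001,0.043,0,0,0,0.045,0.0014,-0.001,0.043,0,0,0,0.045]' --grip_n 40

```text
time_s: 29.05
tool_pos: [0.5994, 0.0602, 0.0075]
ee_rot: [-0.569, -3.089, 0.0]
contact_force: [0.3, 0.6, 0.3]
finger_gap: 0.0518
gripper_force: 40.0
```

Run:
```python
from h import *
goto(.6002,.0603,.008,1.208)
```

```text
t 29.05 tcp [0.5994 0.0602 0.0075] j [-0.27  0.75  0.12  2.03 -0.23  0.37  1.23] yaw 1.206 gap 0.0518 F [0.3 0.6 0.3]
D [-0.0008  0.0003 -0.0005] rot [-0.    -0.    -0.002] alt [-0.    0.    3.14]
```

```bash
python3 -c "
from h import *
place((.543,-.1335),.1442,1.976,1.7,.408,(-.0008,0),.0075,.07,.0135)"
```

```text
t 29.05 tcp [0.5994 0.0602 0.0075] goal [ 0.5426 -0.1326  0.2217] j [-0.27  0.75  0.12  2.03 -0.23  0.37  1.23] gap 0.0518 F [0.3 0.6 0.3]
D [-0.0157 -0.2005 -0.2142] rot [-0.012  0.028  0.798]
```

hand_motion --rows '[0,0,-0.06,0,0,0,0.045,0,0,-0.12,0,0,0,0.045,0,0,-0.18,0,0,0,0.045,0,0,-0.21,0,0,0,0.045,-0.016,-0.2,-0.214,-0.012,0.028,0.798,0.045,-0.016,-0.2,-0.214,-0.012,0.028,0.798,0.045,-0.016,-0.2,-0.214,-0.012,0.028,0.798,0.045,-0.016,-0.2,-0.214,-0.012,0.028,0.798,0.045,-0.016,-0.2,-0.214,-0.012,0.028,0.798,0.045,-0.016,-0.2,-0.214,-0.012,0.028,0.798,0.045,-0.016,-0.2,-0.214,-0.012,0.028,0.798,0.045]'

```text
time_s: 30.42
tool_pos: [0.5434, -0.1308, 0.2213]
ee_rot: [-1.705, -2.608, -0.025]
contact_force: [0.2, 0.6, -2.8]
finger_gap: 0.0517
gripper_force: 40.0
```

```bash
python3 -c "
from h import *
place((.543,-.1335),.1442,1.976,1.7,.408,(-.0008,0),.0075,.01,.0135)"
```

```text
t 30.425 tcp [ 0.5434 -0.1308  0.2213] goal [ 0.5426 -0.1326  0.1617] j [-0.18  0.44  0.46  1.99 -0.3   0.8   0.88] gap 0.0517 F [ 0.2  0.6 -2.8]
D [-0.0031 -0.0014  0.0595] rot [-0.001 -0.     0.005]
```

hand_motion --rows '[-0.003,-0.0014,0.04,0,0,0.002,0.045,-0.003,-0.0014,0.059,0,0,0.002,0.045,-0.003,-0.0014,0.059,0,0,0.002,0.045,-0.003,-0.0014,0.059,0,0,0.002,0.045,-0.003,-0.0014,0.059,0,0,0.002,0.045]'

```text
time_s: 31.05
tool_pos: [0.5429, -0.134, 0.1634]
ee_rot: [-1.714, -2.605, -0.026]
contact_force: [-0.3, -0.5, -2.3]
finger_gap: 0.0512
gripper_force: 40.0
```

```bash
python3 -c "
from h import *
place((.543,-.1335),.1442,1.976,1.7,.408,(-.0008,0),.0075,.0015,.0135)"
```

```text
t 31.05 tcp [ 0.5429 -0.134   0.1634] goal [ 0.5426 -0.1326  0.1532] j [-0.13  0.51  0.42  2.04 -0.36  0.68  0.93] gap 0.0512 F [-0.3 -0.5 -2.3]
D [0.0011 0.0003 0.0102] rot [ 0.001  0.001 -0.001]
```

hand_motion --rows '[0.001,0,0.005,0,0,0,0.045,0.001,0,0.0095,0,0,0,0.045,0.001,0,0.0095,0,0,0,0.045,0.001,0,0.0095,0,0,0,0.045]'

```text
time_s: 31.55
tool_pos: [0.5417, -0.1329, 0.153]
ee_rot: [-1.714, -2.603, -0.025]
contact_force: [-0.6, -0.1, -1.8]
finger_gap: 0.0517
gripper_force: 40.0
```

```bash
python3 -c "
from h import *
place((.543,-.1335),.1442,1.976,1.7,.408,(-.0008,0),.0075,0,.0135)"
```

```text
t 31.55 tcp [ 0.5417 -0.1329  0.153 ] goal [ 0.5426 -0.1326  0.1517] j [-0.13  0.52  0.41  2.05 -0.37  0.66  0.94] gap 0.0517 F [-0.6 -0.1 -1.8]
D [-0.0001  0.001   0.0012] rot [-0.001  0.    -0.002]
```

hand_motion --rows '[0.0005,0,0.001,0,0,0,0.045,0.0005,0,0.001,0,0,0,0.045]'

```text
time_s: 31.8
tool_pos: [0.5415, -0.1323, 0.152]
ee_rot: [-1.714, -2.603, -0.025]
contact_force: [0.3, -0.0, -2.3]
finger_gap: 0.052
gripper_force: 40.0
```

hand_motion --rows '[-0.0004,0.0008,0.0007,0,0,0,0.045,-0.0004,0.0008,0.0007,0,0,0,0.045]'

```text
time_s: 32.05
tool_pos: [0.5421, -0.1324, 0.1516]
ee_rot: [-1.714, -2.602, -0.025]
contact_force: [-2.3, 1.3, 3.4]
finger_gap: 0.0518
gripper_force: 40.0
```

hand_motion --rows '[0,0,0.0007,0,0,0,0.045,0,0,0.0007,0,0,0,0.045]'

```text
time_s: 32.3
tool_pos: [0.5421, -0.1324, 0.1515]
ee_rot: [-1.714, -2.603, -0.026]
contact_force: [-4.5, 1.3, 12.6]
finger_gap: 0.0517
gripper_force: 40.0
```

hand_motion --rows '[0,0,0.0007,0,0,0,0.045,0,0,0.0007,0,0,0,0.045]'

```text
time_s: 32.55
tool_pos: [0.5422, -0.1325, 0.1515]
ee_rot: [-1.714, -2.603, -0.027]
contact_force: [-6.9, 1.3, 21.0]
finger_gap: 0.0516
gripper_force: 40.0
```

hand_motion --rows '[0,0,-0.0015,0,0,0,0.045,0,0,-0.0015,0,0,0,0.062,0,0,-0.0015,0,0,0,0.072,0,0,-0.0015,0,0,0,0.077,0,0,-0.0015,0,0,0,0.077,0,0,-0.05,0,0,0,0.093,0,0,-0.1,0,0,0,0.093,0,0,-0.12,0,0,0,0.093]'

```text
time_s: 33.55
tool_pos: [0.5447, -0.1362, 0.2725]
ee_rot: [-1.716, -2.605, -0.027]
contact_force: [-0.4, 0.4, -0.7]
finger_gap: 0.093
gripper_force: 0.0
```

```bash
python3 -c "
from h import *
goto(.62,-.22,.27,1.2)"
```

```text
t 33.55 tcp [ 0.5447 -0.1362  0.2725] j [-0.21  0.38  0.51  1.93 -0.26  0.91  0.84] yaw 0.406 gap 0.093 F [-0.4  0.4 -0.7]
D [-0.1067  0.0361 -0.0003] rot [ 0.013 -0.025 -0.794] alt [-0.031 -0.017  2.347]
```

hand_motion --rows '[-0.107,0.036,0,0.013,-0.025,-0.794,0.093,-0.107,0.036,0,0.013,-0.025,-0.794,0.093,-0.107,0.036,0,0.013,-0.025,-0.794,0.093,-0.107,0.036,0,0.013,-0.025,-0.794,0.0,-0.107,0.036,0,0.013,-0.025,-0.794,0.0,-0.107,0.036,0,0.013,-0.025,-0.794,0.0]'

```text
time_s: 34.3
tool_pos: [0.619, -0.2197, 0.2667]
ee_rot: [-0.583, -3.083, -0.001]
contact_force: [0.3, 0.1, 0.6]
finger_gap: 0.0676
gripper_force: 0.0
```

```bash
python3 shot.py w9
```

Run:
```python
from h import *
from station import robot
a=cv2.imread("pics/w9.png");s=robot.snapshot("side");c=robot.get_calibration("side");u=proj(c,[[.543,-.1335,.11]])[0].astype(int)
b=big(s,u[0]-35,u[1]-40,u[0]+25,u[1]+40,4.8)
cv2.imwrite("pics/v9.png",np.hstack([a,b]));cv2.imwrite("pics/top1.png",robot.snapshot("top"));print(u)
```

```text
[ 253    0  122  129 9039] [ 0.536 -0.109  0.015]
[235 181]
```

View pics/v9.png

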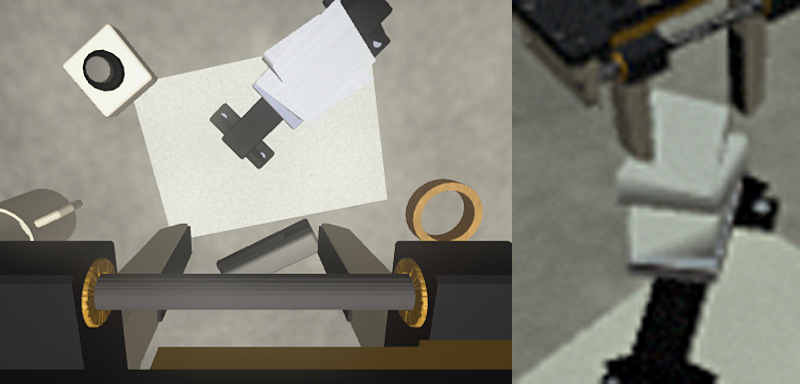

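Run:
```python
from h import *
import pickle
c=pickle.load(open("w9.pkl","rb"));g=cv2.imread("pics/w9.png").max(2)
r=cv2.GaussianBlur(g,(3,3),0)[20:120,60:160]
m=np.uint8(r<190)*255;k,l,st,ce=cv2.connectedComponentsWithStats(m)
print([(st[i],ce[i]+[60,20]) for i in range(1,k) if st[i,4]>150])
w=g[25:120,58:160]>190;ys,xs=np.nonzero(w);h=cv2.minAreaRect(np.float32(np.c_[xs+58,ys+25]));print(h,unproj(c,h[0],.03))
m=np.uint8((r>60)&(r<190))*255;m=cv2.morphologyEx(m,cv2.MORPH_OPEN,np.ones((5,5)));k,l,st,ce=cv2.connectedComponentsWithStats(m)
for i in range(1,k):
    if st[i,4]>150: print("btn",st[i],ce[i]+[60,20],unproj(c,ce[i]+[60,20],.052))
goto(.456,-.3335,.10)
```

```text
[(array([   0,    0,  100,  100, 4929], dtype=int32), array([106.12680057,  63.58368837])), (array([  22,   29,   43,   43, 1413], dtype=int32), array([103.25548478,  70.07077141]))]
((119.47808074951172, 83.53335571289062), (105.72492980957031, 65.63772583007812), 47.35329818725586) [[ 0.47174485 -0.32831755  0.03      ]]
btn [   0    0  100  100 4786] [105.05495194  62.78520685] [[ 0.45172778 -0.32580618  0.052     ]]
btn [ 25  36  28  27 590] [98.49661017 69.19322034] [[ 0.45494656 -0.33541431  0.052     ]]
t 34.45 tcp [ 0.6192 -0.2195  0.2667] j [ 0.06  0.48  0.29  1.72 -0.16  0.96  1.61] yaw 1.198 gap 0.0553 F [-0.2 -0.6 -0.9]
D [ 0.1099 -0.1655  0.1672] rot [-0.    -0.003 -0.   ] alt [-0.005  0.     3.142]
```

hand_motion --rows '[0.11,-0.166,0,0,0,0,0,0.11,-0.166,0,0,0,0,0,0.11,-0.166,0,0,0,0,0,0.11,-0.166,0,0,0,0,0,0.11,-0.166,0.06,0,0,0,0,0.11,-0.166,0.12,0,0,0,0,0.11,-0.166,0.187,0,0,0,0,0.11,-0.166,0.187,0,0,0,0,0.11,-0.166,0.187,0,0,0,0]' --grip_n 20

```text
time_s: 35.58
tool_pos: [0.4567, -0.3346, 0.0812]
ee_rot: [-0.578, -3.085, -0.0]
contact_force: [-0.5, -0.4, 1.0]
finger_gap: 0.0007
gripper_force: 0.0
```

```bash
python3 -c "
from h import *
goto(.456,-.334,.053)"
```

```text
t 35.575 tcp [ 0.4567 -0.3346  0.0812] j [ 0.39  0.61  0.2   2.09 -0.26  0.47  1.99] yaw 1.2 gap 0.0007 F [-0.5 -0.4  1. ]
D [0.0008 0.0003 0.0282] rot [-0.    -0.003 -0.   ] alt [-5.000e-03  1.000e-03  3.142e+00]
```

hand_motion --rows '[0.0008,0,0.02,0,0,0,0,0.0008,0,0.028,0,0,0,0,0.0008,0,0.031,0,0,0,0,0.0008,0,0.033,0,0,0,0,0.0008,0,0.034,0,0,0,0,0.0008,0,0.034,0,0,0,0,0.0008,0,0.034,0,0,0,0]'

```text
time_s: 36.45
tool_pos: [0.4557, -0.3344, 0.0464]
ee_rot: [-0.578, -3.086, 0.0]
contact_force: [2.8, 0.5, 3.6]
finger_gap: 0.0006
gripper_force: 1.9
```

hand_motion --rows '[0,0,0.001,0,0,0,0,0,0,0.001,0,0,0,0]'

```text
time_s: 36.7
tool_pos: [0.4557, -0.3344, 0.0461]
ee_rot: [-0.579, -3.086, -0.0]
contact_force: [1.3, 1.2, 15.1]
finger_gap: 0.0003
gripper_force: 7.5
```

hand_motion --rows '[0,0,0.001,0,0,0,0,0,0,0.001,0,0,0,0]'

```text
time_s: 36.95
tool_pos: [0.4557, -0.3344, 0.0459]
ee_rot: [-0.579, -3.087, -0.0]
contact_force: [0.5, 2.5, 24.6]
finger_gap: 0.0005
gripper_force: 12.8
```

Bottomed out at 46 mm with 25 N, so fully down. Retreat and check.

hand_motion --rows '[0,0,-0.02,0,0,0,0,0,0,-0.08,0,0,0,0,0,0,-0.14,0,0,0,0,0,0,-0.2,0,0,0,0,0.0,-0.08,-0.2,0,0,0,0,0.0,-0.08,-0.2,0,0,0,0,0.0,-0.08,-0.2,0,0,0,0]'

```text
time_s: 37.83
tool_pos: [0.425, -0.4093, 0.2433]
ee_rot: [-0.582, -3.081, -0.002]
contact_force: [0.6, 0.3, 1.1]
finger_gap: 0.0004
gripper_force: 0.0
```

Run:
```python
from h import *
from station import robot
s=robot.snapshot("side");c=robot.get_calibration("side");t=robot.snapshot("top");ct=robot.get_calibration("top")
u=proj(c,[[.543,-.1335,.11]])[0].astype(int);v=proj(ct,[[.543,-.1335,.11]])[0].astype(int)
cv2.imwrite("pics/v10.png",np.hstack([big(s,u[0]-40,u[1]-40,u[0]+40,u[1]+40,5),big(t,v[0]-40,v[1]-40,v[0]+40,v[1]+40,5)]))
t0=cv2.imread("pics/top0.png")
for n,(x,y,X,Y) in dict(tape=(215,142,252,178),stap=(272,155,325,182),mug=(350,192,394,228)).items(): print(n,np.abs(t[y:Y,x:X].astype(int)-t0[y:Y,x:X]).mean().round(2))
```

```text
tape 1.6
stap 1.59
mug 4.95
```

View pics/v10.png

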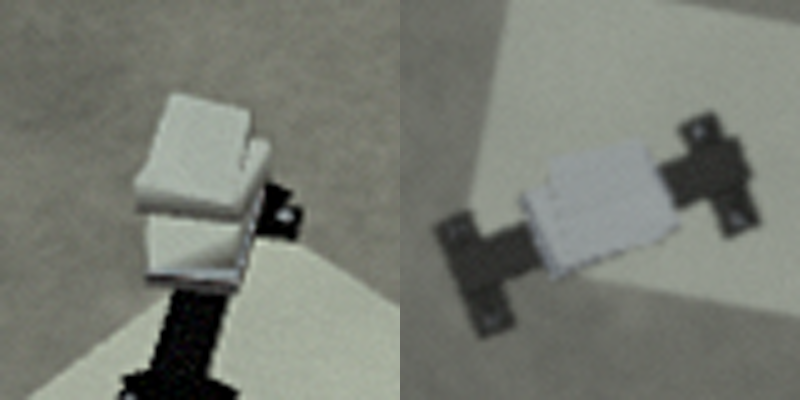

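```bash
python3 -c "
from station import robot
print(robot.close_job())"
```

```text
the job is handed in; nothing more can be done
None
```

The bearing plate is on the pad with all three offcuts found on the desk (a, b and d) stacked on it in one free-standing tower. The start button was then pressed fully down, the tower was still standing in the last pictures, the mug, tape and stapler were not touched, and the job is handed in.

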